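Unbolt and start the black mill

TASK

Switch on the black mill (not the white grinder that looks like it). Its red-tipped toggle is blocked by a steel bolt: first slide the bolt's yellow knob fully open, away from the toggle, then throw the toggle fully over to its other side and let go. Do not move the bolt or the toggle of the white grinder.

Things in the scene. Friction and masses are not known exactly. Their poses are not given: they have to be found in the camera images.
- mill: BLACK mill, fixed to the island: block 150 (x) x 270 (y) mm, flat deck 80 mm above the surface. Origin: centre of its underside. x: from the robot's side to the far side; y: to its left, where its amber hopper stands (94 mm wide, centre 80 mm along +y, top 153 mm above the surface); z up. Toggle in the middle, bolt on the -y side.
- mill_bolt_knob (a point): Top centre of the bolt's yellow knob: upright cylinder, 16 mm wide, 32 mm tall, top 68 mm above the mill's deck; axes as the mill's. It stands on a steel bar 12 x 12 mm (top 36 mm above the deck) that runs from 10 mm on its -y side to 65 mm on its +y side, passing in front (+x) of the toggle. To open, slide it 36 mm along the mill's -y; about 2 N; it stays where left.
- mill_toggle_tip (a point): Centre of the 20 mm red ball on the toggle, a 12 mm steel rod. It swings about a level hinge along the mill's y, on the deck at x 0, y -25 mm, 70 mm from this point. Off: leans 25 deg to -x (ball 30 mm behind the hinge, 63 mm above the deck); on: 25 deg to +x. Needs about 1.2 N at the ball; stays where left. Axes turn with it: z along the rod, hinge to ball.
- mill_bolt (a joint): Black mill's bolt: 0 = shut (blocking the toggle), 0.036 m = fully open (stop); the toggle is free above about 0.022. Starts nearly shut, at 0 to 0.006.
- mill_toggle (a joint): Black mill's toggle: 0 = off, leaning to the robot's side; 0.872 rad = fully over (stop), on. With the bolt shut it strikes the bar at about 0.13 rad. Friction about 1.2 N at the tip, it stays where left. Starts at 0 to 0.05.
- grinder_bolt (a joint): The same bolt on the WHITE grinder (a bystander of the same shape and size, with a clear hopper): leave it where it is.
- grinder_toggle (a joint): The same toggle on the WHITE grinder: leave it off, where it is.

How it is judged (in metres and radians):
On the way, in this order (a step that is already met when the one before it is completed fails the run):
1. the black mill's bolt is slid open while its toggle is still off (value of joint mill_bolt above 0.026 m and value of joint mill_toggle below 0.3 rad), for 0.2 s.
2. the black mill's toggle is thrown over (value of joint mill_bolt above 0.026 m and value of joint mill_toggle above 0.68 rad), for 0.2 s.
At the end, for the whole second after the job is handed in: The black mill's bolt is open to within 10 mm of its stop, its toggle is over to within 11 degrees (0.19 rad) of its stop and at rest, and the white grinder's bolt (under 0.014 m) and toggle (under 0.2 rad) are still shut and off (all of step 2 and velocity of joint mill_toggle below 0.1 rad/s and value of joint grinder_bolt below 0.014 m and value of joint grinder_toggle below 0.2 rad); the robot touches nothing.
It fails at once if the white grinder's bolt or toggle is thrown (value of joint grinder_bolt above 0.014 m or value of joint grinder_toggle above 0.2 rad).
It fails at once if the black mill's toggle is forced past the shut bolt (value of joint mill_bolt below 0.014 m and value of joint mill_toggle above 0.4 rad).
It also fails if it takes over 40 s, if anything falls off the work surface, if the arm or the gripper's body presses on something with over 40 N, if the wrist force passes 120 N, or if a joint passes its speed limit or range.

ROBOT

A 6-joint arm with a two-finger parallel gripper is mounted at the origin on the work surface. World frame = base frame: x ahead of the robot, y to its left, z up, the work surface at z = 0. Lengths are in mm, angles in rad, forces in N, time in s.
With the tool pointing down it reaches from about 275 to 1000 mm from the base axis. Payload 8.4 kg.
Tool frame: the origin (TCP) lies midway between the tips of the shut fingers; the grasp point (between the pads) lies 19 mm behind it; z points along the fingers, y is the line along which they close (so a half turn about z gives the same grasp; the last joint's range is limited). The gripper opens to 85 mm and grips with 20 to 120 N. Pads are 22 mm wide; open, the fingers measure 114 mm over their backs; the gripper's body (76 mm by 85 mm) begins 54 mm behind the grasp point. The pads swing forward as they close: fully open they stand 13 mm farther back than shut.
Start: joints at [-1.255, 0.353, 1.633, -0, 1.155, -0.002], TCP at [195.297, -593.706, 231.281] pointing down, gripper open.
Joint ranges: [-2.63, 2.63], [-0.92, 2.1], [0.06, 2.66], [-1.3, 4.44], [0, 2.69], [-3.02, 3.02]. Speed limits (rad/s): [2.22, 2.22, 2.79, 3.14, 3.14, 3.14].

INTERFACE

Orientations are given as [roll, pitch, yaw] about the fixed x, y, z axes, in that order (R = Rz(yaw) Ry(pitch) Rx(roll)).
In Python, from rig import r gives the robot as it stands.
- The arm moves only by the shell command python3 -m inch 'ROWS' [OPENING] [FORCE]. ROWS is JSON, a list that holds one entry, the list of rows, each a list of 6 numbers: the shift along the tool's x, y, z scaled (see below), then the turn, a rotation vector about the tool's x, y, z scaled (see below). In form: [[[tx, ty, tz, wx, wy, wz], ...]]. A call has 1 to 8 rows; each row is the pose to reach, as a shift and turn from the pose commanded when the call began, along the tool's axes at that moment, turning the shorter way round; what a row does not reach only later rows make up. The controller multiplies each number of a shift by 20 cm and each number of a turn by pi rad. A row lasts 1/12 s, in which the tool goes at most 41.7 mm and 7.16 degrees, less where a joint would pass 70% of its speed; a pose out of reach is approached as far as the arm can. A call with a number of a shift or a turn outside -1 to 1 is refused whole. A call with a gripper value outside its range is refused whole. OPENING is the gripper's target within -1 to 1 (fully open at 1, half-way at 0, shut at -1), set as the call begins (- or left out, the last holds). The fingers move at their own pace and stop on an object; FORCE is the grip in N (left out, the last holds). Time passes only in rows, so rows that repeat a pose let the fingers close. It gives the time, the measured TCP pose, the force, the opening and the grip force at its end, in the units of the state.
- r.sense(): the state, without advancing time (a new reading comes with each control period).
- r.grab_frame(name): name is "scene" or "top" or "wrist"; returns the picture (420x560x3 uint8, red, green, blue); there is no depth.
- r.camera_info(name): a dict with "K" (3x3 intrinsics, pixels), "rvec" (rotation vector, rad) and "tvec" (3), from world to camera coordinates, as OpenCV has them; the wrist camera has in their place "mount" (4x4, takes a point from camera to tool coordinates, whose origin is the TCP and whose axes are the flange's). Camera axes: x right, y down, z forward; pixel columns grow to the right and rows downward; lengths in mm; the calibration is good to about 2 mm. The wrist camera is an equidistant fisheye: a pixel r from the principal point sees the ray r / f radians off the axis. A picture is of the moment at which its call begins: read the wrist's pose just before it. camera_info takes no time and is no camera call.
- r.sign_off(): hands the job in; it is judged then, once.
The state is a dict: "clock": time; "qpos": joint angles; "qvel": joint speeds; "joint_efforts": joint torques, N m; "eef_pos": TCP position; "tcp_rot": TCP orientation; "contact_force": force on the tool from outside, world axes, zero at the start; "wrist_torque": the same for the moment, N m; "opening": opening from 0.0 (shut) to 1.0 (fully open); "grasp_force": force on a finger pad.
Only numpy, scipy, OpenCV 4.12 (cv2) and the standard library are available. Lean on these libraries where they do the work, as an engineer would, in place of code of your own. Each camera call takes 0.05 s, during which the arm holds its last target. There are 200 camera calls.

## Working session

There is one attempt and no reset: what is moved stays moved. The work goes in short steps, Python scripts to look and compute and a shell command to move; the robot and the scene stay as the last step left them, time stands still between calls to the robot, and variables do not carry over. Pictures are saved under pics/ and viewed, at most 10 in all, crops included, and the job is handed in when it is done.

```bash
mkdir -p pics; ls; python3 - <<'E'
from rig import r
import cv2,numpy as np
s=r.sense();print(s['clock'],s['eef_pos'],s['tcp_rot'])
for n in("scene","top"):
    cv2.imwrite(f"pics/{n}1.png",r.grab_frame(n)[:,:,::-1]); c=r.camera_info(n);print(n,c)
print(r.camera_info("wrist"))
E
```

```text
pics
0.0 [ 195.16069843 -593.23575937  230.55469908] [-3.14019347e+00 -2.93838972e-05  3.17801089e-01]
scene {'K': array([[458.97139093,   0.        , 280.27127061],
       [  0.        , 458.97139093, 216.20459864],
       [  0.        ,   0.        ,   1.        ]]), 'rvec': array([ 1.41042076,  2.27383315, -0.82049398]), 'tvec': array([ 281.36729954, -281.37254186, 1161.44310037])}
top {'K': array([[422.47802633,   0.        , 280.76082438],
       [  0.        , 422.47802633, 206.45585989],
       [  0.        ,   0.        ,   1.        ]]), 'rvec': array([ 2.10687597, -2.09348234,  0.22739473]), 'tvec': array([-18.86298319, 547.48272063, 705.38196986])}
{'K': array([[325.1922621 ,   0.        , 281.45860328],
       [  0.        , 325.1922621 , 201.93368743],
       [  0.        ,   0.        ,   1.        ]]), 'mount': array([[ 1.58406178e-03, -9.50899500e-01, -3.09495769e-01,
         7.90751132e+01],
       [ 9.99998698e-01,  1.60176366e-03,  1.96912066e-04,
        -6.89146707e-01],
       [ 3.08495490e-04, -3.09495678e-01,  9.50900799e-01,
        -1.42794100e+02],
       [ 0.00000000e+00,  0.00000000e+00,  0.00000000e+00,
         1.00000000e+00]])}
```

View pics/scene1.png

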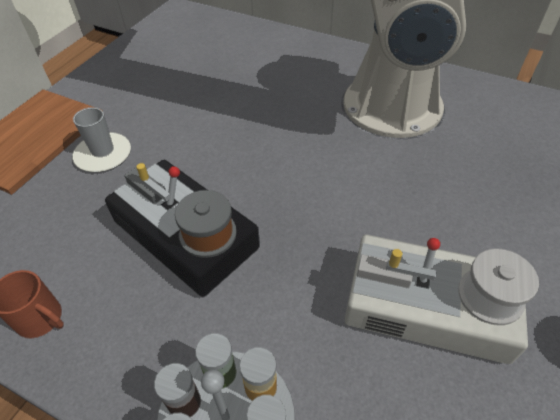

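View pics/top1.png

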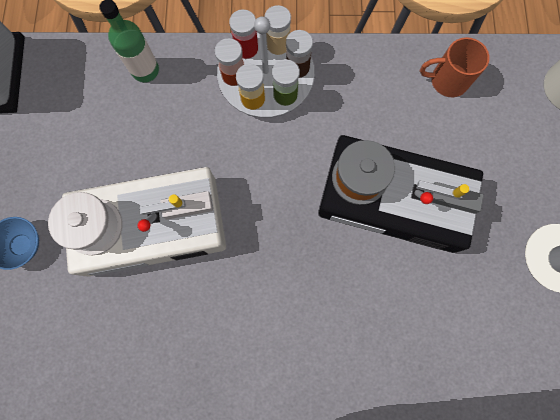

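The scene view has the black mill's knob at about (142,170) and its red ball at (174,172). In the top view they are at about (463,189) and (427,198). The white grinder is well away from it, at the right of the scene view and the left of the top view.

```bash
cat > h.py <<'E'
import cv2,numpy as np
from scipy.spatial.transform import Rotation as R
from rig import r
def blob(im,lo,hi,box):
    x0,y0,x1,y1=box
    h=cv2.cvtColor(im,cv2.COLOR_RGB2HSV)
    m=cv2.inRange(h,lo,hi); z=np.zeros_like(m); z[y0:y1,x0:x1]=m[y0:y1,x0:x1]
    n,l,st,c=cv2.connectedComponentsWithStats(z)
    k=1+np.argmax(st[1:,4]); return c[k],st[k]
def ray(n,p):
    c=r.camera_info(n); A=cv2.Rodrigues(c['rvec'])[0]
    d=A.T@np.linalg.inv(c['K'])@[p[0],p[1],1]; return -A.T@c['tvec'],d/np.linalg.norm(d)
def plane(n,p,z):
    o,d=ray(n,p); return o+d*(z-o[2])/d[2]
def tri(a,b):
    (o,d),(q,e)=a,b
    s=np.linalg.lstsq(np.c_[d,-e],q-o,rcond=None)[0]
    P,Q=o+s[0]*d,q+s[1]*e; return (P+Q)/2,np.linalg.norm(P-Q)
RED=((0,180,90),(6,255,255)); YEL=((18,150,90),(32,255,255))
E
python3 - <<'E'
from h import *
S=r.grab_frame("scene");T=r.grab_frame("top")
for nm,c,bs,bt in(("ball",RED,(150,150,195,190),(410,180,445,215)),("knob",YEL,(125,150,160,195),(445,175,480,205))):
    a,sa=blob(S,*c,bs);b,sb=blob(T,*c,bt)
    print(nm,a,sa,b,sb,tri(ray("scene",a),ray("top",b)))
g=cv2.cvtColor(T,cv2.COLOR_RGB2GRAY)
m=(g<38).astype(np.uint8)*255; m[:120]=0;m[260:]=0;m[:,:310]=0;m[:,500:]=0
cs=max(cv2.findContours(m,0,2)[0],key=cv2.contourArea)
rc=cv2.minAreaRect(cs);bx=cv2.boxPoints(rc);print(rc)
W=np.array([plane("top",p,80) for p in bx]);print(W.round(1))
o=cv2.resize(cv2.polylines(T.copy(),[bx.astype(int)],1,(0,255,0),1)[120:265,300:500],None,fx=4,fy=4)
cv2.imwrite("pics/box.png",o[:,:,::-1])
E
```

```text
ball [174.92307692 169.53846154] [172 168   6   5  13] [426.34782609 197.59130435] [420 192  13  12 115] (array([ 543.16162896, -249.06538229,  150.41182861]), np.float64(0.3673068438434897))
knob [142. 168.] [141 168   3   1   3] [460.77372263 190.27737226] [453 184  16  13 137] (array([ 558.83998779, -310.69356062,  140.84155008]), np.float64(2.515580178950122))
((402.98211669921875, 194.88404846191406), (155.0971221923828, 85.32843780517578), 15.195249557495117)
[[ 527.   -79.3   80. ]
 [ 681.8 -122.3   80. ]
 [ 605.1 -388.8   80. ]
 [ 457.2 -335.5   80. ]]
```

View pics/box.png

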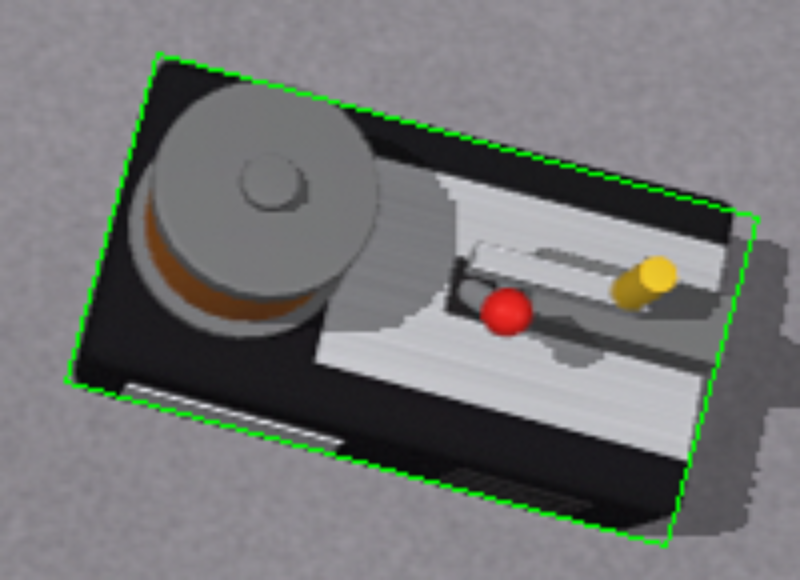

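The box overlay fits the mill: yellow knob top at about (660,272) in the crop, ball at (506,311), and the hopper to the left (+y). The mill's yaw is about -15.5°. The next step works out the approach above the knob.

```bash
cat >> h.py <<'E'
def go(p,yaw):
    s=r.sense(); A=R.from_euler('xyz',s['tcp_rot']); B=R.from_euler('xyz',[np.pi,0,yaw])
    t=A.inv().apply(np.array(p)-s['eef_pos']); w=(A.inv()*B).as_rotvec()
    print('shift mm',t.round(1),'row',(t/200).round(4),(w/np.pi).round(4),'rows>=',np.linalg.norm(t)/41.7,np.degrees(np.linalg.norm(w))/7.16)
E
python3 - <<'E'
from h import *
k=plane("top",(465,188),148);b=plane("top",(426.3,197.6),143)
yaw=np.radians(-15.5);ex=np.array([np.cos(yaw),np.sin(yaw)]);ey=np.array([-ex[1],ex[0]])
print(k,b,(k-b)[:2]@ex,(k-b)[:2]@ey)
go([k[0],k[1],250],np.radians(74.5))
E
```

```text
[ 560.15773847 -313.46943919  148.        ] [ 545.08810039 -251.73165177  143.        ] 31.020268226460228 -55.4652264579462
shift mm [ 434.2 -151.9  -19. ] row [ 2.1709 -0.7595 -0.0952] [-3.000e-04 -1.000e-04 -3.127e-01] rows>= 11.04027735040831 7.861824198326925
```

```bash
python3 -m inch '[[[0.2,-0.07,-0.03,0,0,0],[0.4,-0.14,-0.06,0,0,0],[0.6,-0.21,-0.1,0,0,0],[0.8,-0.28,-0.1,0,0,0],[1,-0.35,-0.1,0,0,0],[1,-0.35,-0.1,0,0,0]]]' 0.2 30 && python3 -m inch '[[[0.2,-0.07,0,0,0,-0.039],[0.4,-0.14,0,0,0,-0.078],[0.6,-0.21,0,0,0,-0.117],[0.8,-0.28,0,0,0,-0.156],[1,-0.35,0,0,0,-0.195],[1.0,-0.37,0,0,0,-0.234],[1.0,-0.37,0,0,0,-0.273],[1.0,-0.37,0,0,0,-0.312]]]'
python3 - <<'E'
from h import *
import time
c=r.sense();I=r.grab_frame("wrist");cv2.imwrite("pics/w1.png",I[:,:,::-1]);np.savez("w1.npz",I=I,p=c['eef_pos'],e=c['tcp_rot']);print(c['eef_pos'],c['tcp_rot'],c['clock'])
E
```

```text
clock: 0.7
eef_pos: [367.7, -461.0, 251.5]
tcp_rot: [-3.141, -0.002, 0.321]
contact_force: [-0.3, 0.8, -0.3]
opening: 0.604
grasp_force: 0.0
clock: 1.37
eef_pos: [530.9, -330.9, 250.9]
tcp_rot: [-3.141, -0.0, 1.306]
contact_force: [-0.1, 0.8, -1.4]
opening: 0.599
grasp_force: 0.0
[ 530.85825637 -330.89386177  250.86411715] [-3.14086555e+00 -1.20901328e-04  1.30616155e+00] 1.3667
```

View pics/w1.png

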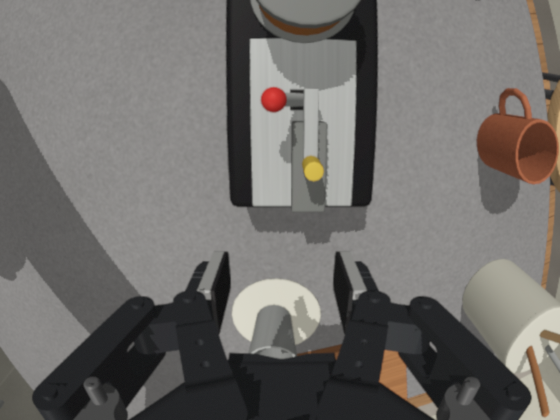

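The wrist view shows the mill's sides running straight up the image, so the tool's yaw is right. The knob top is at about (313,171) and the ball at (273,99). Casting rays now.

```bash
cat >> h.py <<'E'
def wray(p,pos,rot):
    c=r.camera_info("wrist");K=c['K'];M=c['mount']
    u=np.array([(p[0]-K[0,2])/K[0,0],(p[1]-K[1,2])/K[1,1]]);th=np.linalg.norm(u)
    d=np.r_[u/th*np.sin(th),np.cos(th)]
    A=R.from_euler('xyz',rot); return A.apply(M[:3,3])+pos, A.apply(M[:3,:3]@d)
def atz(a,z): o,d=a; return o+d*(z-o[2])/d[2]
E
python3 - <<'E'
from h import *
D=np.load("w1.npz");I=D['I']
b,sb=blob(I,*RED,(240,70,300,130));k,sk=blob(I,*YEL,(295,145,335,195));print(b,sb,k,sk)
# brighter top disc of the knob
h=cv2.cvtColor(I,cv2.COLOR_RGB2HSV);x,y,w,hh=sk[:4];print(h[y:y+hh,int(k[0]),2])
kt,st=blob(I,(18,150,200),(32,255,255),(295,145,335,195));print(kt,st)
rb=wray(b,D['p'],D['e']);rk=wray(kt,D['p'],D['e'])
B=tri(rb,ray("top",(426.3,197.6)));Kn=tri(rk,ray("top",(465,188)));print(B,Kn,atz(rb,143),atz(rk,148))
# deck's side edges of the block at z=80: yaw
L=[atz(wray(p,D['p'],D['e']),80) for p in((230,10),(232,190),(376,10),(373,190))]
for a,c in((0,1),(2,3)): d=L[a]-L[c];print('yaw',np.degrees(np.arctan2(-d[0],d[1])))
go([Kn[0][0],Kn[0][1],180],np.radians(74.5))
E
```

```text
[273.4368932   99.16504854] [262  88  24  23 412] [312.27423823 168.27423823] [303 157  20  24 361]
[164 164 164 166 176 197 212 214 212 211 211 211 210 210 209 209 208 208
 208 207 207 206 198 171]
[313.28       170.53777778] [305 162  17  17 225]
(array([ 545.18472023, -251.73258076,  142.85842522]), np.float64(0.15540255396896135)) (array([ 560.34990117, -312.82459175,  148.46708067]), np.float64(1.0705914082326602)) [ 545.24954923 -251.68617589  143.        ] [ 560.70828285 -312.51440049  148.        ]
yaw -15.366185988881583
yaw -14.341703041323973
shift mm [25.5 24.2 70.9] row [0.1274 0.1209 0.3545] [-0.0002 -0.      0.0045] rows>= 1.897319100209358 0.11372354152241593
```

```bash
python3 -m inch '[[[0.128,0.121,0.15,0,0,0],[0.128,0.121,0.3,0,0,0],[0.128,0.121,0.45,0,0,0],[0.128,0.121,0.55,0,0,0],[0.128,0.121,0.625,0,0,0],[0.128,0.121,0.625,0,0,0]]]' && python3 -m inch '[[[0,0,0,0,0,0],[0,0,0,0,0,0],[0,0,0,0,0,0],[0,0,0,0,0,0],[0,0,0,0,0,0],[0,0,0,0,0,0],[0,0,0,0,0,0],[0,0,0,0,0,0]]]' -1 30
python3 - <<'E'
from h import *
I=r.grab_frame("wrist");cv2.imwrite("pics/w2.png",I[:,:,::-1])
E
```

```text
clock: 1.92
eef_pos: [558.2, -312.8, 122.5]
tcp_rot: [-3.136, -0.001, 1.295]
contact_force: [-1.4, 0.0, -0.3]
opening: 0.598
grasp_force: 0.0
clock: 2.58
eef_pos: [561.2, -314.4, 127.9]
tcp_rot: [3.139, 0.001, 1.298]
contact_force: [-0.7, 0.0, 7.5]
opening: 0.17
grasp_force: 29.7
```

View pics/w2.png

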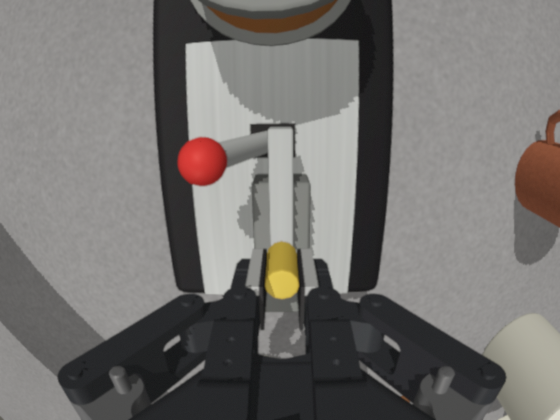

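The knob sits between the pads at about (281,270), gripped at 30 N. Next I slide it open, easing upward slightly.

```bash
python3 -m inch '[[[0,0,-0.02,0,0,0],[-0.03,0,-0.02,0,0,0],[-0.06,0,-0.02,0,0,0],[-0.1,0,-0.02,0,0,0],[-0.13,0,-0.02,0,0,0],[-0.16,0,-0.02,0,0,0],[-0.19,0,-0.02,0,0,0],[-0.19,0,-0.02,0,0,0]]]'
python3 - <<'E'
from h import *
s=r.sense();print((s['eef_pos']-[561.2,-314.4,127.9]),s['contact_force'],s['grasp_force'])
E
```

```text
clock: 3.3
eef_pos: [552.4, -345.6, 129.0]
tcp_rot: [3.141, -0.009, 1.296]
contact_force: [16.2, 20.9, -11.2]
opening: 0.166
grasp_force: 32.9
[ -8.80220859 -31.20799076   1.07589587] [ 16.19866148  20.85094362 -11.15326863] 32.89902538061142
```

```bash
python3 -m inch '[[[0,0,0,0,0,0],[0,0,0,0,0,0],[0,0,0,0,0,0],[0,0,0,0,0,0],[0,0,-0.15,0,0,0],[0,0,-0.3,0,0,0],[0,0,-0.45,0,0,0],[0,0,-0.45,0,0,0]]]' 0
python3 - <<'E'
from h import *
c=r.sense();I=r.grab_frame("wrist");cv2.imwrite("pics/w3.png",I[:,:,::-1]);np.savez("w3.npz",I=I,p=c['eef_pos'],e=c['tcp_rot'])
E
```

```text
clock: 3.97
eef_pos: [552.7, -352.5, 227.1]
tcp_rot: [3.133, 0.003, 1.297]
contact_force: [0.5, -0.1, 1.0]
opening: 0.499
grasp_force: 0.0
```

View pics/w3.png

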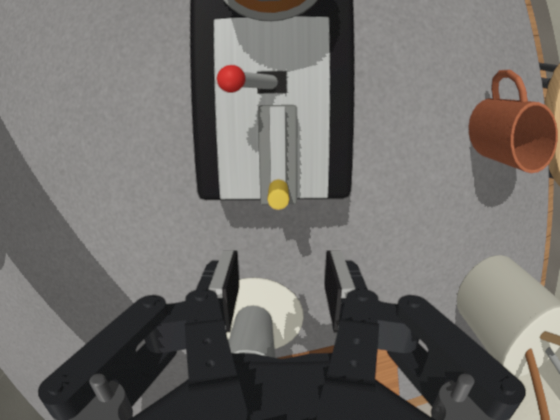

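The bar at (277,110-195) is now clear of the toggle. The knob is at (278,198), and the ball is still off at (231,78).

```bash
python3 - <<'E'
from h import *
D=np.load("w3.npz");I=D['I']
b,_=blob(I,*RED,(205,55,260,105));k,_=blob(I,(18,150,200),(32,255,255),(260,170,300,220))
B=atz(wray(b,D['p'],D['e']),143);Kn=atz(wray(k,D['p'],D['e']),148)
print(B,Kn,'slid',np.linalg.norm(Kn[:2]-[560.5,-312.7]))
y=np.radians(-15.3);ex=np.array([np.cos(y),np.sin(y),0])
for d,z in((-42,227),(-42,128)): go([*(B+d*ex)[:2],z],np.pi/2+y)
E
```

```text
[ 544.88270242 -251.59238087  143.        ] [ 552.82588344 -342.30862636  148.        ] slid 30.58697140499649
shift mm [ 94.5 -75.8  -3.3] row [ 0.4724 -0.3788 -0.0165] [ 0.0021  0.0007 -0.002 ] rows>= 2.9051221914715364 0.07456850945949481
shift mm [ 94.7 -76.4  95.7] row [ 0.4735 -0.382   0.4785] [ 0.0021  0.0007 -0.002 ] rows>= 3.712218139526548 0.07456850945949481
```

```bash
python3 -m inch '[[[0.16,-0.13,0,0,0,0],[0.32,-0.26,0,0,0,0],[0.47,-0.38,0,0,0,0],[0.47,-0.38,0,0,0,0],[0.47,-0.38,0.15,0,0,0],[0.47,-0.38,0.3,0,0,0],[0.47,-0.38,0.4,0,0,0],[0.47,-0.38,0.46,0,0,0]]]' -1 && python3 -m inch '[[[0,0,0,0,0,0],[0,0,0,0,0,0]]]'
python3 - <<'E'
from h import *
I=r.grab_frame("wrist");cv2.imwrite("pics/w4.png",I[:,:,::-1])
y=np.radians(-15.3);ex=np.array([np.cos(y),np.sin(y),0]);s=r.sense()
d=s['eef_pos']-[544.9,-251.6,143];print(d@ex,d@[-ex[1],ex[0],0],d[2])
E
```

```text
clock: 4.68
eef_pos: [500.5, -238.7, 125.4]
tcp_rot: [-3.138, -0.001, 1.298]
contact_force: [-0.1, -0.1, -0.1]
opening: 0.003
grasp_force: 0.0
clock: 4.85
eef_pos: [502.1, -239.4, 128.0]
tcp_rot: [-3.14, -0.0, 1.298]
contact_force: [0.1, 0.4, 0.5]
opening: -0.001
grasp_force: 0.0
-43.71852712914659 0.3024698842073765 -14.09387351492461
```

View pics/w4.png

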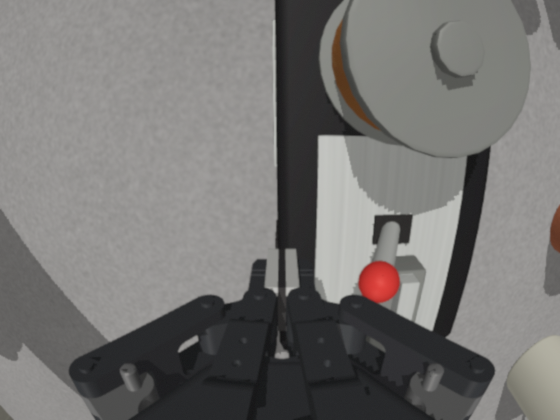

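The shut fingers are behind the ball (ball at (379,281), fingertips near (285,270)). Now I push along tool +y.

```bash
python3 -m inch '[[[0,0.04,0,0,0,0],[0,0.08,0,0,0,0],[0,0.12,0,0,0,0],[0,0.16,0,0,0,0],[0,0.2,0,0,0,0],[0,0.24,0,0,0,0],[0,0.28,0,0,0,0],[0,0.32,0,0,0,0]]]' && python3 -m inch '[[[0,0.01,0,0,0,0],[0,0.02,0,0,0,0],[0,0.03,0,0,0,0],[0,0.03,0,0,0,0]]]'
python3 - <<'E'
from h import *
I=r.grab_frame("wrist");cv2.imwrite("pics/w5.png",I[:,:,::-1])
y=np.radians(-15.3);ex=np.array([np.cos(y),np.sin(y),0]);s=r.sense()
d=s['eef_pos']-[544.9,-251.6,143];print(d@ex,d@[-ex[1],ex[0],0],d[2])
E
```

```text
clock: 5.57
eef_pos: [564.9, -256.8, 128.2]
tcp_rot: [-3.142, -0.0, 1.298]
contact_force: [-0.9, 0.5, -0.9]
opening: -0.001
grasp_force: 0.8
clock: 5.9
eef_pos: [569.8, -258.2, 128.1]
tcp_rot: [-3.141, -0.0, 1.298]
contact_force: [-0.6, 0.7, -0.7]
opening: 0.001
grasp_force: 0.2
25.729497854007466 0.15709317076166976 -14.828036035774602
```

View pics/w5.png

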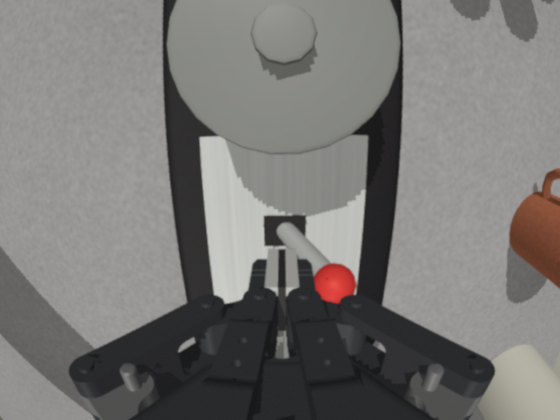

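The toggle has crossed over, with the ball at (335,284), but there is no stop force yet, so I push a little more.

```bash
python3 -m inch '[[[0,0.01,0,0,0,0],[0,0.02,0,0,0,0],[0,0.025,0,0,0,0],[0,0.025,0,0,0,0]]]' && python3 -m inch '[[[0,0.01,0,0,0,0],[0,0.015,0,0,0,0],[0,0.015,0,0,0,0]]]'
```

```text
clock: 6.28
eef_pos: [574.8, -259.7, 128.3]
tcp_rot: [3.141, 0.0, 1.298]
contact_force: [-0.0, 0.1, -0.7]
opening: 0.003
grasp_force: 0.4
clock: 6.53
eef_pos: [577.4, -260.4, 128.2]
tcp_rot: [-3.141, -0.0, 1.298]
contact_force: [-2.2, 0.1, -0.4]
opening: -0.005
grasp_force: 0.9
```

```bash
python3 -m inch '[[[0,0.01,0,0,0,0],[0,0.015,0,0,0,0],[0,0.015,0,0,0,0]]]'; python3 -m inch '[[[0,0.005,0,0,0,0],[0,0.01,0,0,0,0],[0,0.01,0,0,0,0]]]'
```

```text
clock: 6.78
eef_pos: [578.0, -260.5, 128.0]
tcp_rot: [-3.136, -0.0, 1.298]
contact_force: [-10.9, 2.8, 5.8]
opening: -0.001
grasp_force: 5.9
clock: 7.03
eef_pos: [578.3, -260.6, 127.9]
tcp_rot: [-3.133, -0.0, 1.298]
contact_force: [-17.0, 3.8, 10.0]
opening: -0.0
grasp_force: 9.3
```

The toggle has hit its stop: the force rose to 17 N with no further travel. I'll hold briefly, back off, rise and check.

```bash
python3 -m inch '[[[0,-0.05,0,0,0,0],[0,-0.15,0,0,0,0],[0,-0.25,0,0,0,0],[0,-0.35,0,0,0,0],[0,-0.35,-0.15,0,0,0],[0,-0.35,-0.3,0,0,0],[0,-0.35,-0.5,0,0,0],[0,-0.35,-0.5,0,0,0]]]'; python3 -m inch '[[[-0.2,0,0,0,0,0],[-0.4,0,0,0,0,0],[-0.4,0,0,0,0,0],[-0.4,0,0,0,0,0]]]'
python3 - <<'E'
from h import *
c=r.sense();I=r.grab_frame("wrist");cv2.imwrite("pics/w6.png",I[:,:,::-1])
y=np.radians(-15.3);ex=np.array([np.cos(y),np.sin(y),0]);ey=np.array([-ex[1],ex[0],0])
b,_=blob(I,*RED,(0,0,480,420));k,_=blob(I,(18,150,200),(32,255,255),(200,0,480,420))
B=atz(wray(b,c['eef_pos'],c['tcp_rot']),143);Kn=atz(wray(k,c['eef_pos'],c['tcp_rot']),148)
print(b,k,(B-[544.9,-251.6,143])@ex,(Kn-[560.5,-312.7,148])@ey)
E
```

```text
clock: 7.7
eef_pos: [518.9, -244.8, 236.1]
tcp_rot: [3.129, 0.002, 1.298]
contact_force: [1.7, -0.7, 0.8]
opening: -0.0
grasp_force: 0.0
clock: 8.03
eef_pos: [493.3, -321.9, 228.6]
tcp_rot: [3.14, 0.001, 1.295]
contact_force: [-0.2, -0.3, -0.1]
opening: 0.002
grasp_force: 0.0
[403.62890625 100.71289062] [365.55882353 215.11344538] 57.42265682974515 -30.35258275837043
```

View pics/w6.png

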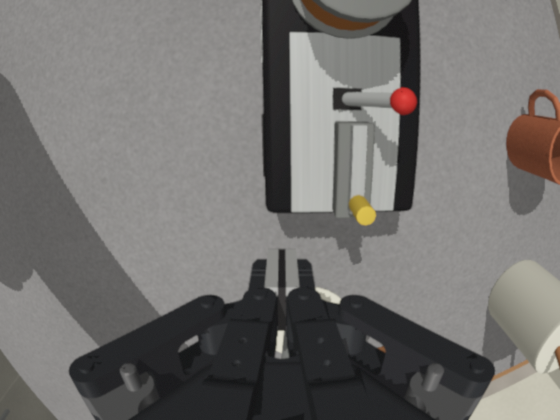

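The ball at (403,101) has moved 57 mm over, the knob at (366,215) is 30 mm open, and the gripper is clear of everything.

```bash
python3 -c "
from rig import r
print(r.sign_off())"
```

```text
the job is handed in; nothing more can be done
None
```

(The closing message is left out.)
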